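# Make up the power-supply kit and the amplifier kit

## Robot

A 6-joint arm with a two-finger parallel gripper is mounted at the origin on the work surface. World frame = base frame: x ahead of the robot, y to its left, z up, the work surface at z = 0. Lengths are in m, angles in rad, forces in N, time in s.
With the tool pointing down it reaches from about 0.35 to 0.875 m from the base axis. Payload 4.2 kg.
Tool frame: the origin (TCP) lies between the finger pads; the fingertips stand 11 mm ahead of it and the grasp point (between the pads) lies 8 mm behind it (r.nose_length is the distance from the TCP to the fingertips, in m); z points along the fingers, y is the line along which they close (so a half turn about z gives the same grasp; the last joint's range is limited). The gripper opens to 85 mm and grips with 20 to 120 N. Pads are 22 mm wide; open, the fingers measure 114 mm over their backs; the gripper's body (76 mm by 85 mm) begins 54 mm behind the grasp point. The pads swing forward as they close: fully open they stand 13 mm farther back than shut.
Start: joints at [-1.058, 0.385, 0.008, 0, -1.194, -0.259], TCP at [0.157, -0.605, 0.242] pointing down, gripper open.
Joint ranges: [-3.14, 3.14], [-1.21, 2.06], [-1.07, 1.41], [-3.16, 2.05], [-2.99, -0.16], [-3.1, 3.1]. Speed limits (rad/s): [2.79, 2.79, 3.14, 3.14, 3.14, 3.14].

## Interface

Orientations are given as a unit quaternion [w, x, y, z].
In Python, from bench import r gives the robot as it stands.
- The arm moves only by the tool carry_out, never from a script. Its argument "rows" is a list that holds one entry, the list of rows, each a list of 7 numbers: the shift along the tool's x, y, z in m, then the turn, a rotation vector about the tool's x, y, z in rad, then the closure, from -1 (fully open) to 1 (shut). In form: [[[dx, dy, dz, ax, ay, az, fingers], ...]]. A call has exactly 8 rows; each row is the pose to reach, as a shift and turn from the pose commanded when the call began, along the tool's axes at that moment; what a row does not reach only later rows make up. A row lasts 1/8 s, in which the tool goes at most 62.5 mm and 10.7 degrees, less where a joint would pass 70% of its speed; a pose out of reach is approached as far as the arm can. A call with a gripper value outside its range is refused whole. The fingers move at their own pace and stop on an object; "newtons" is the grip in N (left out, the last holds). Time passes only in rows, so rows that repeat a pose let the fingers close, or fill a call up. It gives the time, the measured TCP pose, the force, the opening and the grip force at its end, in the units of the state.
- r.get_obs(): the state, without advancing time (a new reading comes with each control period).
- r.snapshot(name): name is "scene" or "top" or "wrist"; returns the picture (420x560x3 uint8, blue, green, red); there is no depth.
- r.calibration(name): a dict with "camera_matrix" (3x3 intrinsics, pixels), "position" and "rotation" of the camera in the world; the wrist camera has in their place "hand_eye" (4x4, takes a point from camera to tool coordinates, whose origin is the TCP and whose axes are the flange's). Camera axes: x right, y up, looking along -z (the intrinsics and any distortion apply to the point x, -y, -z); pixel columns grow to the right and rows downward; lengths in m; the calibration is good to about 2 mm. A picture is of the moment at which its call begins: read the wrist's pose just before it. calibration takes no time and is no camera call.
- r.sign_off(): hands the job in; it is judged then, once.
Trained networks look in the newest picture that a camera, given by its name, has taken for a name from the list of things; names that differ only in an ending like _2 or _b are one class to them, and where a whole thing is asked for, a point or a joint stands for the part that bears it (a point fixed in the world has none). Each returns a list of dicts, best first, with "confidence" (0 to 1); they miss things now and then, are a little off and sometimes report something else, mostly with a low value. They report only what shows in the picture. A call takes as long as a camera call.
- r.trace(camera, thing): "mask" (420x560 bool, what is visible of it) and "centre" ([column, row] in pixels, amid what is visible of it).
- r.spot_point(camera, thing): "centre" ([column, row] in pixels: a listed point, or the origin of a listed thing).
The state is a dict: "clock": time; "joint_pos": joint angles; "dq": joint speeds; "joint_efforts": joint torques, N m; "ee_pos": TCP position; "orientation": TCP orientation; "wrist_force": force on the tool from outside, world axes, zero at the start; "moment": the same for the moment, N m; "finger_gap": finger opening in m; "finger_force": force on a finger pad.
Only numpy, scipy, OpenCV 4.12 (cv2) and the standard library are available. Lean on these libraries where they do the work, as an engineer would, in place of code of your own. Each camera call takes 0.05 s, during which the arm holds its last target. There are 200 camera calls.

## Task

Make up two kits for the electronics class from the parts standing on the bench: the power-supply kit, transformer and big capacitor, goes in the two-compartment tray, and the amplifier kit, loudspeaker, heat sink and small capacitor, in the three-compartment tray. Put one part in each compartment (whichever you like), standing flat on its floor the same way up as it stood on the bench, set down and not dropped. Leave the solder reel and the small motor where they stand.

Things in the scene. Friction and masses are not known exactly. Their poses are not given: they have to be found in the camera images.
- tray_three: blue plastic kit tray with three grey-lined compartments in a row, fixed on the bench, 76 x 222 mm outside and 12 mm high, walls 3 mm, floor 3 mm thick. Origin: centre of its underside; z up, y along the row. Compartments are 70 x 70 mm inside, their centres at y = -73, 0 and +73 mm (x = 0). All parts stand well above the walls: held by their upper half, they leave the fingers clear of the walls
- tray_two: blue plastic kit tray like the other but with two compartments: 76 x 149 mm outside, 12 mm high, same walls, floor and 70 x 70 mm compartments, their centres at y = -36.5 and +36.5 mm (x = 0). Origin: centre of its underside; z up, y along the row; fixed on the bench
- transformer_center (a point): small mains transformer (240 g, standing free): dark steel lamination core 50 (x) x 22 (y) x 42 (z, tall) mm with a black and copper coil 32 x 40 mm around its middle, from 8 to 34 mm above its foot. Point: its centre, 21 mm above the foot. Grip it across the core's end faces (x, 50 mm) or across the coil (y, 40 mm). Any yaw
- big_capacitor_center (a point): big capacitor: upright black cylinder 35 mm across and 60 mm tall with two steel screw terminals on its top (4 mm high), 90 g. Point: its centre, 30 mm above the foot. z up
- small_capacitor_center (a point): small capacitor: the same kind, upright black cylinder 25 mm across and 45 mm tall with two steel terminals on top, 40 g. Point: its centre, 22.5 mm above the foot. z up
- heat_sink_center (a point): bare aluminium heat sink with upright fins, standing: 42 (x) x 24 (y) x 48 (z, tall) mm, 80 g. Point: its centre, 24 mm above the foot. Grip it across x or y; the fin tips bear like a flat face. Any yaw
- loudspeaker_center (a point): small loudspeaker standing on its magnet, cone up: round rim 52 mm across from 33 to 40 mm above the foot (top 40 mm, the cone's cap 4 mm more), narrowing below to a magnet 40 mm across and 14 mm tall, 120 g. Grip it by the rim. Point: on its axis, 20 mm above the foot. z up
- solder_reel_center (a point): reel of solder, not wanted: white plastic flanges 48 mm across, standing on one flange, 40 mm tall. Point: its centre, 20 mm above the foot
- dc_motor_center (a point): small DC motor, not wanted: plain steel can 28 mm across and 32 mm tall, standing with its thin shaft and brass pinion up (top 44 mm). Point: the can's centre, 16 mm above the foot

How it is judged:
At the end, for the whole second after the job is handed in: Transformer and big capacitor in tray_two; loudspeaker, heat sink and small capacitor in tray_three; each in its own compartment, resting on the floor (height within 4 mm), upright within 7 degrees, still (under 20 mm/s), released; reel and motor within 30 mm of where they stood (x of loudspeaker_center in the frame of tray_three between -0.03 and 0.03 m and y of loudspeaker_center in the frame of tray_three between -0.108 and 0.108 m and z of loudspeaker_center in the frame of tray_three between 0.019 and 0.027 m and angle between each of loudspeaker_center, heat_sink_center, small_capacitor_center, transformer_center, big_capacitor_center's own z axis and vertical below 0.12 rad and linear speed of each of loudspeaker, heat_sink, small_capacitor, transformer, big_capacitor below 0.02 m/s and x of heat_sink_center in the frame of tray_three between -0.03 and 0.03 m and y of heat_sink_center in the frame of tray_three between -0.108 and 0.108 m and z of heat_sink_center in the frame of tray_three between 0.023 and 0.031 m and x of small_capacitor_center in the frame of tray_three between -0.03 and 0.03 m and y of small_capacitor_center in the frame of tray_three between -0.108 and 0.108 m and z of small_capacitor_center in the frame of tray_three between 0.0215 and 0.0295 m and x of transformer_center in the frame of tray_two between -0.03 and 0.03 m and y of transformer_center in the frame of tray_two between -0.0715 and 0.0715 m and z of transformer_center in the frame of tray_two between 0.02 and 0.028 m and x of big_capacitor_center in the frame of tray_two between -0.03 and 0.03 m and y of big_capacitor_center in the frame of tray_two between -0.0715 and 0.0715 m and z of big_capacitor_center in the frame of tray_two between 0.029 and 0.037 m and ((y of loudspeaker_center in the frame of tray_three below -0.0365 m and y of heat_sink_center in the frame of tray_three between -0.0365 and 0.0365 m and y of small_capacitor_center in the frame of tray_three above 0.0365 m) or (y of loudspeaker_center in the frame of tray_three below -0.0365 m and y of heat_sink_center in the frame of tray_three above 0.0365 m and y of small_capacitor_center in the frame of tray_three between -0.0365 and 0.0365 m) or (y of loudspeaker_center in the frame of tray_three between -0.0365 and 0.0365 m and y of heat_sink_center in the frame of tray_three below -0.0365 m and y of small_capacitor_center in the frame of tray_three above 0.0365 m) or (y of loudspeaker_center in the frame of tray_three between -0.0365 and 0.0365 m and y of heat_sink_center in the frame of tray_three above 0.0365 m and y of small_capacitor_center in the frame of tray_three below -0.0365 m) or (y of loudspeaker_center in the frame of tray_three above 0.0365 m and y of heat_sink_center in the frame of tray_three below -0.0365 m and y of small_capacitor_center in the frame of tray_three between -0.0365 and 0.0365 m) or (y of loudspeaker_center in the frame of tray_three above 0.0365 m and y of heat_sink_center in the frame of tray_three between -0.0365 and 0.0365 m and y of small_capacitor_center in the frame of tray_three below -0.0365 m)) and ((y of transformer_center in the frame of tray_two below 0 m and y of big_capacitor_center in the frame of tray_two above 0 m) or (y of transformer_center in the frame of tray_two above 0 m and y of big_capacitor_center in the frame of tray_two below 0 m)) and distance of each of solder_reel_center, dc_motor_center from where it was at the start of the episode below 0.03 m); the robot touches nothing.
It fails at once if a part was dropped (it moves faster than 0.7 m/s, a fall of about 25 mm, out of the fingers) ((linear speed of loudspeaker above 0.7 m/s and contact force between the fingers and loudspeaker below 0.05 N) or (linear speed of heat_sink above 0.7 m/s and contact force between the fingers and heat_sink below 0.05 N) or (linear speed of small_capacitor above 0.7 m/s and contact force between the fingers and small_capacitor below 0.05 N) or (linear speed of transformer above 0.7 m/s and contact force between the fingers and transformer below 0.05 N) or (linear speed of big_capacitor above 0.7 m/s and contact force between the fingers and big_capacitor below 0.05 N)).
It fails at once if the solder reel or the motor was moved by more than 30 mm (distance of any of solder_reel_center, dc_motor_center from where it was at the start of the episode above 0.03 m).
It also fails if it takes over 136 s, if anything falls off the work surface, if the arm or the gripper's body presses on something with over 40 N, if the wrist force passes 120 N, or if a joint passes its speed limit or range.

## Working session

There is one attempt and no reset: what is moved stays moved. The work goes in short steps, Python scripts to look and compute and a tool call to move; the robot and the scene stay as the last step left them, time stands still between calls to the robot, and variables do not carry over. Pictures are saved under pics/ and viewed, at most 14 in all, crops included, and the job is handed in when it is done.

Besides the shell and the picture viewer there is one more tool, called after "Emit:" by a JSON object that holds its "method" and its "body". carry_out: Moves the arm, as the interface text tells. Its arguments: {"type":"object","properties":{"rows":{"type":"array"},"newtons":{"type":"number"}},"required":["rows"]}

```bash
ls; mkdir -p pics; python3 - <<'E'
from bench import r
import cv2,numpy as np
print(r.get_obs(), r.nose_length)
for n in ["scene","top"]:
    im=r.snapshot(n); cv2.imwrite(f"pics/{n}0.png",im); print(n,r.calibration(n))
print(r.calibration("wrist"))
for t in ["tray_three","tray_two","transformer_center","big_capacitor_center","small_capacitor_center","heat_sink_center","loudspeaker_center","solder_reel_center","dc_motor_center"]:
    for c in ["top","scene"]:
        print(t,c,[(np.round(d["centre"],1),round(d["confidence"],2)) for d in r.spot_point(c,t)[:3]])
E
```

```text
pics
{'clock': 0.0, 'joint_pos': array([-1.05837224e+00,  3.85546109e-01,  6.60322866e-03, -5.52982181e-04,
       -1.19398506e+00, -2.58621057e-01]), 'dq': array([-0.00155017,  0.00166982,  0.00056313,  0.0009629 , -0.00110293,
        0.00061513]), 'joint_efforts': array([ 1.18584667e-03, -3.92287517e+01,  1.88409913e+01,  4.18645084e+00,
       -4.64533368e-03, -9.16405085e-07]), 'ee_pos': array([ 0.15682833, -0.60441121,  0.24121101]), 'orientation': array([-1.62667441e-04, -1.26459918e-01,  9.91971112e-01,  1.08421692e-03]), 'wrist_force': array([-0.1899001 ,  0.18271936, -1.00557683]), 'moment': array([-0.01239303,  0.03469587,  0.0041486 ]), 'finger_force': 0.0, 'finger_gap': 0.0854172514834183} 0.011
scene {'camera_matrix': array([[451.40358415,   0.        , 282.40587334],
       [  0.        , 451.40358415, 214.75998734],
       [  0.        ,   0.        ,   1.        ]]), 'position': array([0.92126769, 0.4368913 , 0.9663266 ]), 'rotation': array([0.32904702, 0.08934927, 0.25258362, 0.90550885])}
top {'camera_matrix': array([[410.86067426,   0.        , 284.77402813],
    
[... 1088 characters left out ...]
g_capacitor_center top [(array([184.7, 194.5]), 0.48)]
big_capacitor_center scene [(array([350.6, 317.6]), 0.82)]
small_capacitor_center top [(array([232.9, 185.3]), 0.66)]
small_capacitor_center scene [(array([299.8, 277. ]), 0.7)]
heat_sink_center top [(array([426.1, 211.9]), 0.52)]
heat_sink_center scene [(array([194.8, 116.2]), 0.67)]
loudspeaker_center top [(array([278.9, 165.5]), 0.81), (array([230.5, 186.3]), 0.29)]
loudspeaker_center scene [(array([237.6, 251.3]), 0.85)]
solder_reel_center top [(array([336.3, 166. ]), 0.53)]
solder_reel_center scene [(array([206.3, 204. ]), 0.95)]
dc_motor_center top [(array([142.4, 219.5]), 0.48)]
dc_motor_center scene [(array([416.8, 338.9]), 0.6)]
```

View pics/top0.png

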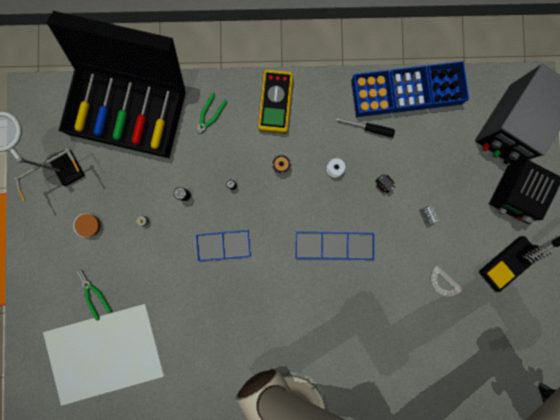

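View pics/scene0.png

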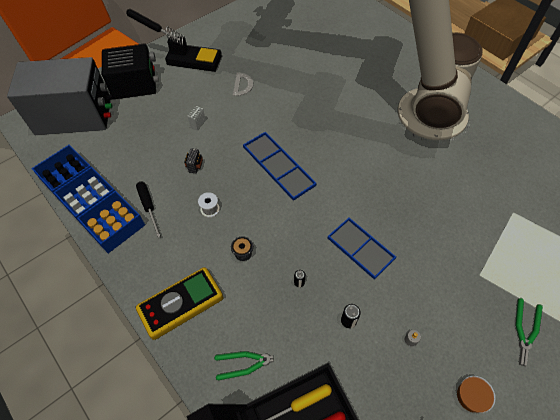

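Both pictures agree. In the top view the big capacitor is at (182,194), small capacitor (231,184), loudspeaker (281,164), reel (336,168), transformer (385,184), heat sink (430,214) and motor (142,221). The trays are centred at (223,245) and (335,246).

```bash
cat > h.py <<'E'
from bench import r
import cv2,numpy as np
from scipy.spatial.transform import Rotation as R
def Q(q): return R.from_quat(np.roll(q,-1))
def cam(n,o=None):
    c=r.calibration(n)
    if n!="wrist": return c["camera_matrix"],Q(c["rotation"]).as_matrix(),np.array(c["position"])
    o=o or r.get_obs(); A=Q(o["orientation"]).as_matrix(); H=c["hand_eye"]
    return c["camera_matrix"],A@H[:3,:3],A@H[:3,3]+o["ee_pos"]
def ray(C,px,z):
    K,A,p=C; d=np.linalg.inv(K)@np.c_[np.atleast_2d(px),np.ones(len(np.atleast_2d(px)))].T
    d=A@(d*np.array([[1],[-1],[-1]])); s=(z-p[2])/d[2]; return (p[:,None]+d*s).T[:,:2]
def proj(C,P):
    K,A,p=C; q=(np.atleast_2d(P)-p)@A*[1,-1,-1]; q=q@K.T; return q[:,:2]/q[:,2:]
Z=dict(transformer=.021,big_capacitor=.03,small_capacitor=.0225,heat_sink=.024,loudspeaker=.02,solder_reel=.02,dc_motor=.016)
def to(x,y,z,yaw):
    """shift and turn from current pose to pose with tool y axis (closing line) at world angle yaw, pointing down; z = TCP"""
    o=r.get_obs(); A=Q(o["orientation"]); sh=A.inv().apply(np.array([x,y,z])-o["ee_pos"])
    best=None
    for k in (0,np.pi):
        c,s=np.cos(yaw+k),np.sin(yaw+k)
        T=R.from_matrix(np.array([[s,c,0],[-c,s,0],[0,0,-1.]])); w=(A.inv()*T).as_rotvec()
        if best is None or np.linalg.norm(w)<np.linalg.norm(best): best=w
    print("shift",np.round(sh,4),"turn",np.round(best,3))
E
python3 - <<'E'
from h import *
C={n:cam(n) for n in("top","scene")}
img={n:r.snapshot(n) for n in C}
for t,z in Z.items():
    for n in C:
        for d in r.trace(n,t+"_center")[:1]:
            m=d["mask"]; ys,xs=np.nonzero(m)
            print(t,n,"trace",np.round(d["centre"]),round(d["confidence"],2),np.round(ray(C[n],d["centre"],z),3))
        for d in r.spot_point(n,t+"_center")[:1]: print("   spot",np.round(ray(C[n],d["centre"],z),3),round(d["confidence"],2))
for n in C:
    h=cv2.cvtColor(img[n],cv2.COLOR_BGR2HSV); m=cv2.inRange(h,(105,130,60),(130,255,255))
    for c in cv2.findContours(cv2.morphologyEx(m,cv2.MORPH_CLOSE,np.ones((3,3))),0,2)[0]:
        if cv2.contourArea(c)<600: continue
        w=ray(C[n],c[:,0],.012)
        rc=cv2.minAreaRect((w*1000).astype(np.float32)); print(n,rc)
E
```

```text
spot [[0.694 0.009]] 0.57
transformer scene trace [193. 157.] 0.6 [[ 0.626 -0.292]]
   spot [[ 0.631 -0.276]] 0.88
   spot [[0.614 0.276]] 0.58
big_capacitor scene trace [352. 317.] 0.66 [[0.612 0.292]]
   spot [[0.618 0.283]] 0.58
small_capacitor top trace [229. 185.] 0.63 [[0.637 0.153]]
   spot [[0.631 0.139]] 0.52
small_capacitor scene trace [297. 275.] 0.47 [[0.637 0.14 ]]
heat_sink top trace [429. 209.] 0.63 [[ 0.557 -0.408]]
   spot [[ 0.544 -0.408]] 0.71
heat_sink scene trace [197. 117.] 0.5 [[ 0.539 -0.401]]
   spot [[ 0.541 -0.409]] 0.58
loudspeaker top trace [279. 161.] 0.6 [[0.701 0.01 ]]
   spot [[0.692 0.006]] 0.67
loudspeaker scene trace [241. 249.] 0.59 [[0.693 0.006]]
   spot [[0.693 0.01 ]] 0.85
solder_reel top trace [334. 165.] 0.51 [[ 0.687 -0.146]]
   spot [[ 0.687 -0.154]] 0.59
solder_reel scene trace [206. 202.] 0.7 [[ 0.68  -0.154]]
   spot [[ 0.683 -0.153]] 0.77
dc_motor top trace [147. 220.] 0.47 [[0.543 0.387]]
   spot [[0.541 0.395]] 0.69
dc_motor scene trace [414. 340.] 0.49 [[0.542 0.408]]
   spot [[0.608 0.291]] 0.58
top ((459.52227783203125, -141.25152587890625), (218.10643005371094, 76.04840087890625), 88.12197875976562)
top ((468.177734375, 157.7369384765625), (76.09557342529297, 116.9370346069336), 3.8712968826293945)
top ((910.3362426757812, -373.8040466308594), (116.58358764648438, 323.4537658691406), 5.694258213043213)
scene ((470.464111328125, 179.51690673828125), (81.10407257080078, 150.20657348632812), 3.714390993118286)
scene ((898.4277954101562, -373.9046630859375), (116.93917083740234, 355.0502014160156), 5.654357433319092)
scene ((464.3237609863281, -136.47604370117188), (224.07115173339844, 79.75669860839844), 88.0664291381836)
```

```bash
python3 - <<'E'
from h import *
to(.542,-.406,.20,np.pi)
E
```

```text
Traceback (most recent call last):
  File "h.py", line 22, in to
    T=R.from_matrix(np.array([[s,c,0],[-c,s,0],[0,0,-1.]])); w=(A.inv()*T).as_rotvec()
  File "scipy/spatial/transform/_rotation.pyx", line 1143, in scipy.spatial.transform._rotation.Rotation.from_matrix
ValueError: Non-positive determinant (left-handed or null coordinate frame) in rotation matrix 0: [[ 1.2246468e-16 -1.0000000e+00  0.0000000e+00]
 [ 1.0000000e+00  1.2246468e-16  0.0000000e+00]
 [ 0.0000000e+00  0.0000000e+00 -1.0000000e+00]].
```

```bash
sed -i 's/\[\[s,c,0\],\[-c,s,0\]/[[-s,c,0],[c,s,0]/' h.py; python3 - <<'E'
from h import *
to(.542,-.406,.20,np.pi)
E
```

```text
shift [-0.4227  0.0959  0.0423] turn [ 0.     0.    -1.317]
```

Emit:
{"method": "carry_out", "body": {"rows": [[[-0.423,0.096,0.042,0,0,-1.317,-1],[-0.423,0.096,0.042,0,0,-1.317,-1],[-0.423,0.096,0.042,0,0,-1.317,-1],[-0.423,0.096,0.042,0,0,-1.317,-1],[-0.423,0.096,0.042,0,0,-1.317,-1],[-0.423,0.096,0.042,0,0,-1.317,-1],[-0.423,0.096,0.042,0,0,-1.317,-1],[-0.423,0.096,0.042,0,0,-1.317,-1]]]}}

```text
clock: 3.5
ee_pos: [0.5456, -0.4031, 0.1987]
orientation: [0.0, 0.709, -0.705, -0.001]
wrist_force: [-0.3, 0.1, -0.6]
finger_gap: 0.0859
finger_force: 0.0
```

```bash
cat >> h.py <<'E'
def look(t,name=None):
    o=r.get_obs(); im=r.snapshot("wrist"); C=cam("wrist",o)
    if name: cv2.imwrite(f"pics/{name}.png",im)
    for n in (r.trace,r.spot_point):
        for d in n("wrist",t+"_center")[:2]:
            print(n.__name__,np.round(d["centre"]),round(d["confidence"],2),np.round(ray(C,d["centre"],Z[t]),4))
    return o,im,C
E
python3 - <<'E'
from h import *
o,im,C=look("heat_sink","hs1"); print(o["ee_pos"],o["clock"],o["joint_pos"])
E
```

```text
call [281. 200.] 0.59 [[ 0.5457 -0.3996]]
call [286. 197.] 0.86 [[ 0.5411 -0.402 ]]
[ 0.54561674 -0.40314117  0.19871601] 3.5 [-3.98689581e-01  5.05268124e-01  9.18723729e-02 -3.48012540e-04
 -1.15863282e+00  4.04866666e-01]
```

View pics/hs1.png

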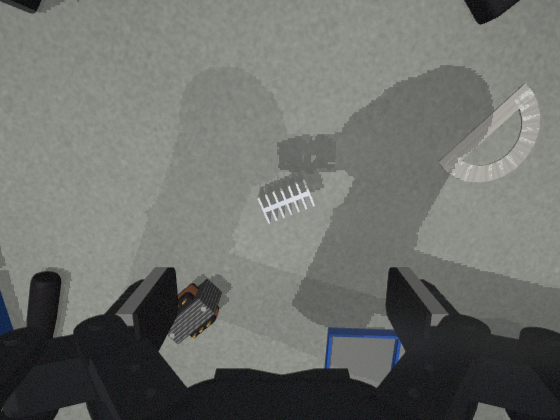

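The heat sink is at (287,203), its long axis rising about 18° to the right. The transformer is at lower left, (197,312), rotated.

```bash
python3 - <<'E'
from h import *
o=r.get_obs(); C=cam("wrist",o); im=cv2.imread("pics/hs1.png")
g=cv2.cvtColor(im,cv2.COLOR_BGR2GRAY); m=np.zeros_like(g); m[160:240,240:330]=g[160:240,240:330]>170
n,l,s,c=cv2.connectedComponentsWithStats(m); k=1+np.argmax(s[1:,4]); ys,xs=np.nonzero(l==k)
w=ray(C,np.c_[xs,ys],.048)*1000
rc=cv2.minAreaRect(w.astype(np.float32)); print(s[k],rc)
e=np.linalg.eigh(np.cov(w.T))[1][:,1]; print(np.degrees(np.arctan2(e[1],e[0])))
# transformer rough
look("transformer")
E
```

```text
[258 184  57  40 543] ((538.0256958007812, -405.9805908203125), (42.74717330932617, 23.78208351135254), 21.734493255615234)
-161.5292099294861
call [195. 310.] 0.55 [[ 0.628  -0.2881]]
call [191. 311.] 0.96 [[ 0.6319 -0.2877]]
```

```bash
python3 - <<'E'
from h import *
o=r.get_obs();print(o["ee_pos"],o["clock"])
to(.538,-.406,.10,np.pi+.358)
to(.538,-.406,.028,np.pi+.358)
E
```

```text
[ 0.54124443 -0.40669848  0.20085319] 3.8
shift [-0.0007  0.0033  0.1009] turn [-0.   -0.   -0.36]
shift [-0.0007  0.0033  0.1729] turn [-0.   -0.   -0.36]
```

```bash
python3 - <<'E'
from h import *
to(.5422,-.4025,.028,np.pi+.358)
E
```

```text
shift [-0.0043 -0.0009  0.1729] turn [-0.   -0.   -0.36]
```

Emit:
{"method": "carry_out", "body": {"rows": [[[-0.004,-0.001,0.03,0,0,-0.18,-1],[-0.004,-0.001,0.06,0,0,-0.36,-1],[-0.004,-0.001,0.09,0,0,-0.36,-1],[-0.004,-0.001,0.12,0,0,-0.36,-1],[-0.004,-0.001,0.145,0,0,-0.36,-1],[-0.004,-0.001,0.16,0,0,-0.36,-1],[-0.004,-0.001,0.17,0,0,-0.36,-1],[-0.004,-0.001,0.173,0,0,-0.36,-1]]], "newtons": 35}}

```text
clock: 4.8
ee_pos: [0.5432, -0.4021, 0.0273]
orientation: [0.0, 0.822, -0.569, 0.0]
wrist_force: [-0.6, -1.1, 0.0]
finger_gap: 0.0854
finger_force: 0.0
```

Emit:
{"method": "carry_out", "body": {"rows": [[[0,0,0,0,0,0,-1],[0,0,0,0,0,0,1],[0,0,0,0,0,0,1],[0,0,0,0,0,0,1],[0,0,0,0,0,0,1],[0,0,0,0,0,0,1],[0,0,0,0,0,0,1],[0,0,0,0,0,0,1]]], "newtons": 35}}

```text
clock: 5.8
ee_pos: [0.5437, -0.402, 0.0279]
orientation: [-0.0, 0.822, -0.569, 0.001]
wrist_force: [-0.2, 1.2, 4.3]
finger_gap: 0.0412
finger_force: 37.2
```

Emit:
{"method": "carry_out", "body": {"rows": [[[0,0,-0.01,0,0,0,1],[0,0,-0.025,0,0,0,1],[0,0,-0.05,0,0,0,1],[0,0,-0.08,0,0,0.1,1],[0,0,-0.1,0,0,0.2,1],[0,0,-0.12,0,0,0.3,1],[0,0,-0.12,0,0,0.39,1],[0,0,-0.12,0,0,0.39,1]]]}}

```text
clock: 6.8
ee_pos: [0.5431, -0.4017, 0.148]
orientation: [0.0, -0.697, 0.717, -0.0]
wrist_force: [0.5, -1.0, -1.0]
finger_gap: 0.0414
finger_force: 36.7
```

```bash
python3 - <<'E'
from h import *
a=np.radians(88.1); t=np.array([.462,-.139])
print(t-.073*np.array([np.cos(a),np.sin(a)]))
to(*(t-.073*np.array([np.cos(a),np.sin(a)])),.15,np.pi-.033); o=r.get_obs(); print(o["ee_pos"],o["finger_gap"])
E
```

```text
[ 0.45957967 -0.21195987]
shift [-0.1873  0.089  -0.002 ] turn [-0.001  0.     0.004]
[ 0.54310715 -0.40174515  0.14799827] 0.04140540863048946
```

Emit:
{"method": "carry_out", "body": {"rows": [[[-0.03,0.015,0,0,0,0,1],[-0.07,0.035,0,0,0,0,1],[-0.11,0.055,0,0,0,0,1],[-0.15,0.072,0,0,0,0,1],[-0.175,0.084,0,0,0,0,1],[-0.187,0.089,0,0,0,0,1],[-0.187,0.089,0,0,0,0,1],[-0.187,0.089,0,0,0,0,1]]]}}

```text
clock: 7.8
ee_pos: [0.4606, -0.2129, 0.1473]
orientation: [0.0, -0.696, 0.718, -0.0]
wrist_force: [0.1, -0.3, -0.5]
finger_gap: 0.0414
finger_force: 36.7
```

```bash
python3 - <<'E'
from h import *
r.snapshot("wrist");r.snapshot("wrist")
o,im,C=look("heat_sink","tr1"); print(o["ee_pos"],o["clock"])
for t in ("tray_three","tray_two"):
    for d in r.spot_point("wrist",t)[:2]: print(t,d["confidence"],d["centre"],ray(C,d["centre"],0))
E
```

```text
call [284. 290.] 0.67 [[ 0.4598 -0.1471]]
call [284. 280.] 0.75 [[ 0.4601 -0.156 ]]
[ 0.46035019 -0.21297384  0.14713415] 7.9
```

View pics/tr1.png

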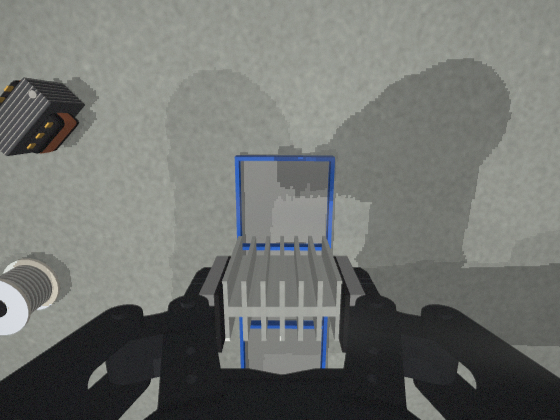

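The heat sink is held between the pads. The tray's far end shows its outer corners at (236,156) and (335,156), and its first divider is at row 246.

```bash
python3 - <<'E'
from h import *
C=cam("wrist"); p=ray(C,[(236,155.5),(335,155.5),(240,370),(328,370)],.012)
print(p, np.linalg.norm(p[1]-p[0])); e=p[1]-p[0]; print(np.degrees(np.arctan2(e[1],e[0])))
im=cv2.imread("pics/tr1.png"); h=cv2.cvtColor(im,cv2.COLOR_BGR2HSV); m=cv2.inRange(h,(105,130,60),(130,255,255))
for rr in (165,180,200,220,345,360):
    x=np.nonzero(m[rr])[0]; w=ray(C,[(x[0],rr),(x[-1]+1,rr)],.012);print(rr,x[0],x[-1],np.round(w,4).tolist())
E
```

```text
[[ 0.49304224 -0.25393102]
 [ 0.41806696 -0.25164537]
 [ 0.50190998 -0.06189182]
 [ 0.4224975  -0.05948692]] 0.0750101110991483
178.2538612232573
165 235 334 [[0.4943, -0.2468], [0.418, -0.2444]]
180 235 333 [[0.495, -0.2352], [0.4187, -0.2329]]
200 236 332 [[0.4953, -0.2194], [0.4193, -0.217]]
220 237 331 [[0.4956, -0.203], [0.42, -0.2007]]
345 240 325 [[0.5003, -0.088], [0.4244, -0.0857]]
360 241 325 [[0.5004, -0.0724], [0.4243, -0.0701]]
```

Emit:
{"method": "carry_out", "body": {"rows": [[[0.002,0.003,0.02,0,0,0,1],[0.002,0.003,0.045,0,0,0,1],[0.002,0.003,0.07,0,0,0,1],[0.002,0.003,0.09,0,0,0,1],[0.002,0.003,0.105,0,0,0,1],[0.002,0.003,0.113,0,0,0,1],[0.002,0.003,0.116,0,0,0,1],[0.002,0.003,0.116,0,0,0,1]]]}}

```text
clock: 9.15
ee_pos: [0.4572, -0.2142, 0.0316]
orientation: [0.0, -0.696, 0.718, -0.0]
wrist_force: [0.1, -0.2, -1.2]
finger_gap: 0.0418
finger_force: 36.7
```

```bash
python3 - <<'E'
from h import *
r.snapshot("wrist");o=r.get_obs();print(o["ee_pos"],o["wrist_force"],o["clock"])
E
```

```text
[ 0.45731217 -0.21421963  0.03179576] [ 0.07986736 -0.24622851 -0.46289198] 9.2
```

Emit:
{"method": "carry_out", "body": {"rows": [[[0,0,0.0005,0,0,0,1],[0,0,0.001,0,0,0,1],[0,0,0.001,0,0,0,1],[0,0,0.001,0,0,0,-1],[0,0,0.001,0,0,0,-1],[0,0,0.001,0,0,0,-1],[0,0,0.001,0,0,0,-1],[0,0,0.001,0,0,0,-1]]]}}

```text
clock: 10.2
ee_pos: [0.4569, -0.2141, 0.0303]
orientation: [-0.0, -0.696, 0.718, 0.0]
wrist_force: [0.4, 0.3, 0.9]
finger_gap: 0.0858
finger_force: 0.0
```

Emit:
{"method": "carry_out", "body": {"rows": [[[0,0,-0.02,0,0,0,-1],[0,0,-0.05,0,0,0,-1],[0,0,-0.08,0,0,0,-1],[0,0,-0.11,0,0,0,-1],[0,0,-0.13,0,0,0,-1],[0,0,-0.15,0,0,0,-1],[0,0,-0.15,0,0,0,-1],[0,0,-0.15,0,0,0,-1]]]}}

```text
clock: 11.2
ee_pos: [0.4563, -0.2139, 0.1794]
orientation: [-0.0, -0.696, 0.718, 0.001]
wrist_force: [0.4, 0.1, -0.9]
finger_gap: 0.0856
finger_force: 0.0
```

```bash
python3 - <<'E'
from h import *
o,im,C=look("heat_sink"); print(o["ee_pos"],o["clock"])
to(.630,-.282,.18,np.pi)
E
```

```text
call [ 59. 418.] 0.52 [[0.6883 0.0051]]
[ 0.45625159 -0.21393126  0.17940072] 11.2
shift [ 0.0627 -0.1756 -0.0012] turn [ 0.002  0.    -0.03 ]
```

Emit:
{"method": "carry_out", "body": {"rows": [[[0.063,-0.176,0,0,0,-0.03,-1],[0.063,-0.176,0,0,0,-0.03,-1],[0.063,-0.176,0,0,0,-0.03,-1],[0.063,-0.176,0,0,0,-0.03,-1],[0.063,-0.176,0,0,0,-0.03,-1],[0.063,-0.176,0,0,0,-0.03,-1],[0.063,-0.176,0,0,0,-0.03,-1],[0.063,-0.176,0,0,0,-0.03,-1]]]}}

```text
clock: 12.35
ee_pos: [0.6305, -0.2822, 0.1814]
orientation: [-0.0, 0.707, -0.707, 0.001]
wrist_force: [0.2, -0.5, 0.5]
finger_gap: 0.0852
finger_force: 0.0
```

```bash
python3 - <<'E'
from h import *
r.snapshot("top")
o,im,C=look("transformer","tf1"); print(repr(o["ee_pos"]),repr(o["orientation"]),o["clock"])
E
```

```text
call [281. 198.] 0.61 [[ 0.6312 -0.2836]]
call [281. 195.] 0.96 [[ 0.6309 -0.2867]]
array([ 0.63064903, -0.28221693,  0.18118728]) array([-3.35567170e-04,  7.07158289e-01, -7.07055051e-01,  4.44338414e-04]) 12.4
```

View pics/tf1.png

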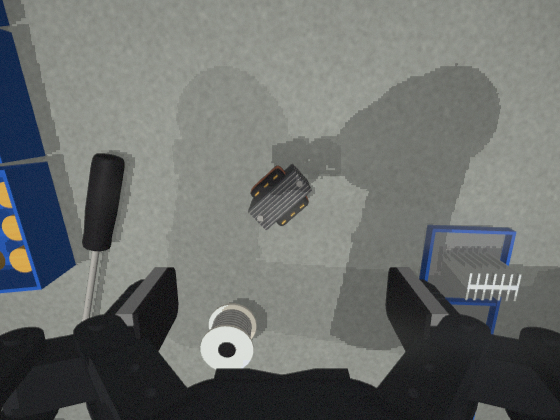

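The transformer is at about (280,199), long axis at 43°. The heat sink stands upright in its compartment at (490,280).

```bash
python3 - <<'E'
from h import *
C=cam("wrist",dict(ee_pos=np.array([ 0.63064903, -0.28221693,  0.18118728]),orientation=np.array([-3.35567170e-04,  7.07158289e-01, -7.07055051e-01,  4.44338414e-04])))
p=ray(C,[(261,218),(299,183),(248,210),(270,229),(293,165),(313,187)],.042); print(p,p[:2].mean(0),p[2:].mean(0)); e=p[0]-p[1];print(np.degrees(np.arctan2(e[1],e[0])))
c=(p[:2].mean(0)+p[2:].mean(0))/2
to(*c,.024,np.pi+.75)
E
```

```text
[[ 0.64719235 -0.27207469]
 [ 0.61690948 -0.30071363]
 [ 0.65751721 -0.27874881]
 [ 0.64000858 -0.26275575]
 [ 0.62174514 -0.3148414 ]
 [ 0.60584104 -0.29752636]] [ 0.63205091 -0.28639416] [ 0.63127799 -0.28846808]
43.401842236900244
shift [ 0.0051 -0.0008  0.1566] turn [-0.   -0.   -0.75]
```

Emit:
{"method": "carry_out", "body": {"rows": [[[0.005,-0.001,0.02,0,0,-0.18,-1],[0.005,-0.001,0.04,0,0,-0.36,-1],[0.005,-0.001,0.06,0,0,-0.54,-1],[0.005,-0.001,0.08,0,0,-0.71,-1],[0.005,-0.001,0.1,0,0,-0.75,-1],[0.005,-0.001,0.125,0,0,-0.75,-1],[0.005,-0.001,0.145,0,0,-0.75,-1],[0.005,-0.001,0.156,0,0,-0.75,-1]]]}}

```text
clock: 13.55
ee_pos: [0.6315, -0.2873, 0.0229]
orientation: [0.0, 0.917, -0.399, -0.001]
wrist_force: [-0.4, 0.2, -0.1]
finger_gap: 0.0856
finger_force: 0.0
```

Emit:
{"method": "carry_out", "body": {"rows": [[[0,0,0,0,0,0,-1],[0,0,0,0,0,0,1],[0,0,0,0,0,0,1],[0,0,0,0,0,0,1],[0,0,0,0,0,0,1],[0,0,0,0,0,0,1],[0,0,0,0,0,0,1],[0,0,0,0,0,0,1]]], "newtons": 50}}

```text
clock: 14.55
ee_pos: [0.6331, -0.2875, 0.0258]
orientation: [-0.0, 0.917, -0.399, 0.001]
wrist_force: [0.8, 1.9, 6.1]
finger_gap: 0.0489
finger_force: 54.4
```

Emit:
{"method": "carry_out", "body": {"rows": [[[0,0,-0.01,0,0,0,1],[0,0,-0.025,0,0,0,1],[0,0,-0.05,0,0,0.1,1],[0,0,-0.08,0,0,0.22,1],[0,0,-0.11,0,0,0.36,1],[0,0,-0.13,0,0,0.5,1],[0,0,-0.14,0,0,0.6,1],[0,0,-0.14,0,0,0.68,1]]]}}

```text
clock: 15.55
ee_pos: [0.6319, -0.2876, 0.166]
orientation: [-0.0, 0.73, -0.683, 0.001]
wrist_force: [-0.4, 0.4, -3.6]
finger_gap: 0.0491
finger_force: 53.5
```

```bash
python3 - <<'E'
from h import *
r.snapshot("wrist");o=r.get_obs(); print(o["ee_pos"],o["clock"],o["finger_gap"])
to(.4695,.09,.165,np.pi+.066)
E
```

```text
[ 0.6315402  -0.28743071  0.16522018] 15.6 0.048880715869626314
shift [-3.872e-01  1.371e-01  2.000e-04] turn [-0.     0.    -0.001]
```

Emit:
{"method": "carry_out", "body": {"rows": [[[-0.02,0.007,0,0,0,0,1],[-0.06,0.021,0,0,0,0,1],[-0.11,0.04,0,0,0,0,1],[-0.165,0.058,0,0,0,0,1],[-0.22,0.077,0,0,0,0,1],[-0.275,0.096,0,0,0,0,1],[-0.325,0.115,0,0,0,0,1],[-0.365,0.128,0,0,0,0,1]]]}}

```text
clock: 16.6
ee_pos: [0.4772, 0.0691, 0.1647]
orientation: [-0.0, 0.732, -0.681, -0.0]
wrist_force: [0.6, -0.4, -2.7]
finger_gap: 0.0492
finger_force: 53.5
```

Emit:
{"method": "carry_out", "body": {"rows": [[[-0.03,0.008,0,0,0,0,1],[-0.05,0.009,0,0,0,0,1],[-0.065,0.009,0,0,0,0,1],[-0.072,0.009,0,0,0,0,1],[-0.072,0.009,0,0,0,0,1],[-0.072,0.009,0,0,0,0,1],[-0.072,0.009,0,0,0,0,1],[-0.072,0.009,0,0,0,0,1]]]}}

```text
clock: 17.6
ee_pos: [0.4647, 0.1386, 0.1643]
orientation: [0.0, 0.731, -0.682, -0.0]
wrist_force: [-0.7, 0.3, -2.7]
finger_gap: 0.0492
finger_force: 53.5
```

```bash
python3 - <<'E'
from h import *
r.snapshot("top")
o,im,C=look("transformer","tr2"); print(o["ee_pos"],o["clock"])
h=cv2.cvtColor(im,cv2.COLOR_BGR2HSV); m=cv2.inRange(h,(105,130,60),(130,255,255))
m[:, :200]=0; m[:,380:]=0
print("rows with >60 blue",[ (i,np.nonzero(m[i])[0][[0,-1]]) for i in range(420) if (m[i]>0).sum()>60])
for rr in range(150,420,15):
    x=np.nonzero(m[rr])[0]
    if len(x): print(rr,x[0],x[-1],np.round(ray(C,[(x[0],rr),(x[-1]+1,rr)],.012),4).tolist())
E
```

```text
call [284. 289.] 0.89 [[0.4571 0.2134]]
call [284. 283.] 0.6 [[0.4573 0.2082]]
[0.46471805 0.13866249 0.16430543] 17.65
rows with >60 blue [(156, array([228, 318])), (157, array([228, 321])), (158, array([228, 321])), (159, array([228, 321]))]
165 228 321 [[0.5099, 0.1109], [0.4338, 0.1056]]
180 229 320 [[0.5087, 0.1232], [0.4334, 0.1179]]
195 229 320 [[0.5084, 0.1358], [0.4321, 0.1305]]
210 230 319 [[0.5071, 0.1486], [0.4317, 0.1434]]
225 230 319 [[0.5067, 0.1618], [0.4304, 0.1565]]
240 231 244 [[0.5055, 0.1753], [0.4934, 0.1745]]
```

View pics/tr2.png

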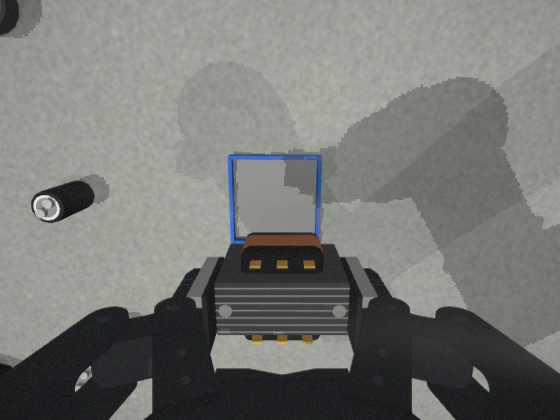

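The transformer hangs level in the fingers over the first compartment. The tray's end corners are at (228,155) and (321,155), with the small capacitor at left, (47,207).

Emit:
{"method": "carry_out", "body": {"rows": [[[0,-0.005,0.02,0,0,0,1],[0,-0.005,0.05,0,0,0,1],[0,-0.005,0.08,0,0,0,1],[0,-0.005,0.105,0,0,0,1],[0,-0.005,0.122,0,0,0,1],[0,-0.005,0.131,0,0,0,1],[0,-0.005,0.135,0,0,0,1],[0,-0.005,0.135,0,0,0,1]]]}}

```text
clock: 18.8
ee_pos: [0.47, 0.1395, 0.0296]
orientation: [-0.0, 0.731, -0.682, 0.0]
wrist_force: [0.1, -0.5, -1.7]
finger_gap: 0.0492
finger_force: 53.6
```

Emit:
{"method": "carry_out", "body": {"rows": [[[0,0,0,0,0,0,1],[0,0,0,0,0,0,1],[0,0,0.0005,0,0,0,1],[0,0,0.0005,0,0,0,1],[0,0,0.0005,0,0,0,1],[0,0,0.0005,0,0,0,1],[0,0,0.0005,0,0,0,1],[0,0,0.0005,0,0,0,1]]]}}

```text
clock: 19.8
ee_pos: [0.4697, 0.1393, 0.0288]
orientation: [0.0, 0.731, -0.682, 0.0]
wrist_force: [0.1, 0.6, -2.3]
finger_gap: 0.0493
finger_force: 53.6
```

Emit:
{"method": "carry_out", "body": {"rows": [[[0,0,0.0005,0,0,0,1],[0,0,0.001,0,0,0,1],[0,0,0.001,0,0,0,1],[0,0,0.0015,0,0,0,1],[0,0,0.0015,0,0,0,1],[0,0,0.0015,0,0,0,1],[0,0,0.0015,0,0,0,1],[0,0,0.0015,0,0,0,1]]]}}

```text
clock: 20.8
ee_pos: [0.4697, 0.1393, 0.0287]
orientation: [-0.0, 0.732, -0.682, 0.0]
wrist_force: [-4.4, 0.1, 10.8]
finger_gap: 0.0491
finger_force: 55.3
```

Contact. Release, rise, and go to the small capacitor.

Emit:
{"method": "carry_out", "body": {"rows": [[[0,0,0,0,0,0,-1],[0,0,0,0,0,0,-1],[0,0,0,0,0,0,-1],[0,0,0,0,0,0,-1],[0,0,-0.02,0,0,0,-1],[0,0,-0.06,0,0,0,-1],[0,0,-0.11,0,0,0,-1],[0,0,-0.15,0,0,0,-1]]]}}

```text
clock: 21.8
ee_pos: [0.4698, 0.1394, 0.1792]
orientation: [-0.001, 0.731, -0.682, 0.0]
wrist_force: [0.2, 0.7, -0.6]
finger_gap: 0.0855
finger_force: 0.0
```

```bash
python3 - <<'E'
from h import *
r.snapshot("wrist");o=r.get_obs();print(o["ee_pos"])
to(.634,.141,.18,np.pi-.035)
E
```

```text
[0.47275331 0.14063785 0.18459209]
shift [ 0.0112 -0.1608  0.0063] turn [-0.011  0.005  0.107]
```

Emit:
{"method": "carry_out", "body": {"rows": [[[0.002,-0.04,0,0,0,0.05,-1],[0.004,-0.08,0,0,0,0.1,-1],[0.007,-0.125,0,0,0,0.1,-1],[0.009,-0.155,0,0,0,0.1,-1],[0.009,-0.164,0,0,0,0.1,-1],[0.009,-0.164,0,0,0,0.1,-1],[0.009,-0.164,0,0,0,0.1,-1],[0.009,-0.164,0,0,0,0.1,-1]]]}}

```text
clock: 22.85
ee_pos: [0.6331, 0.1419, 0.1778]
orientation: [0.0, -0.697, 0.717, 0.0]
wrist_force: [-0.7, 0.3, -0.5]
finger_gap: 0.0856
finger_force: 0.0
```

```bash
cat >> h.py <<'E'
def topc(C,im,zt,d=90,thr=110):
    pass
E
python3 - <<'E'
from h import *
r.snapshot("top")
o,im,C=look("small_capacitor","sc1"); print(repr(o["ee_pos"]),repr(o["orientation"]),o["clock"])
E
```

```text
call [277. 210.] 0.97 [[0.6375 0.1497]]
call [276. 208.] 0.97 [[0.6379 0.1478]]
array([0.63328776, 0.14193495, 0.17785782]) array([ 2.41881413e-04, -6.96598496e-01,  7.17461132e-01, -3.46186648e-05]) 22.9
```

View pics/sc1.png

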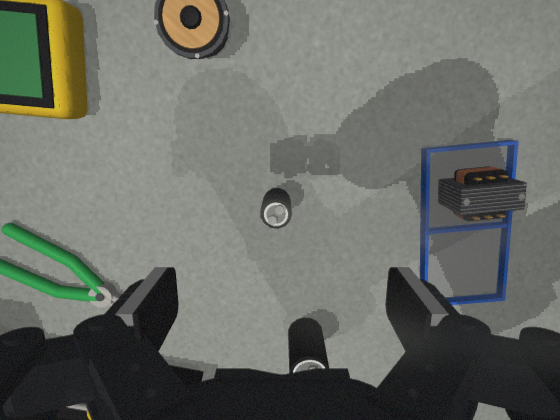

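The transformer stands in its compartment at (482,195). The small capacitor's top is at about (276,213), the big one is at (308,370), and the loudspeaker at (190,18).

```bash
python3 - <<'E'
from h import *
o=dict(ee_pos=np.array([0.63328776, 0.14193495, 0.17785782]),orientation=np.array([ 2.41881413e-04, -6.96598496e-01,  7.17461132e-01, -3.46186648e-05]))
C=cam("wrist",o)
print(ray(C,[(276,213)],.045),ray(C,[(308,372)],.06),ray(C,[(190,18)],.042))
p=ray(C,[(276,213)],.045)[0]
to(*p,.028,np.pi-.035)
E
```

```text
[[0.63767975 0.14606826]] [[0.61493212 0.28220328]] [[0.69227548 0.0059136 ]]
shift [-0.0042 -0.0039  0.1497] turn [-0.     0.     0.005]
```

Emit:
{"method": "carry_out", "body": {"rows": [[[-0.005,-0.004,0.03,0,0,0,-1],[-0.005,-0.004,0.06,0,0,0,-1],[-0.005,-0.004,0.09,0,0,0,-1],[-0.005,-0.004,0.115,0,0,0,-1],[-0.005,-0.004,0.135,0,0,0,-1],[-0.005,-0.004,0.145,0,0,0,-1],[-0.005,-0.004,0.149,0,0,0,-1],[-0.005,-0.004,0.149,0,0,0,-1]]]}}

```text
clock: 24.05
ee_pos: [0.6384, 0.1468, 0.0288]
orientation: [0.0, -0.696, 0.718, -0.0]
wrist_force: [-0.6, -0.7, 0.3]
finger_gap: 0.0852
finger_force: 0.0
```

Emit:
{"method": "carry_out", "body": {"rows": [[[0,0,0,0,0,0,1],[0,0,0,0,0,0,1],[0,0,0,0,0,0,1],[0,0,0,0,0,0,1],[0,0,0,0,0,0,1],[0,0,0,0,0,0,1],[0,0,0,0,0,0,1],[0,0,0,0,0,0,1]]], "newtons": 30}}

```text
clock: 25.05
ee_pos: [0.6383, 0.1467, 0.0287]
orientation: [0.0, -0.696, 0.718, -0.0]
wrist_force: [-0.0, 0.2, 3.4]
finger_gap: 0.0239
finger_force: 29.6
```

Emit:
{"method": "carry_out", "body": {"rows": [[[0,0,-0.01,0,0,0,1],[0,0,-0.025,0,0,0,1],[0,0,-0.05,0,0,0,1],[0,0,-0.08,0,0,0,1],[0,0,-0.1,0,0,0,1],[0,0,-0.12,0,0,0,1],[0,0,-0.12,0,0,0,1],[0,0,-0.12,0,0,0,1]]]}}

```text
clock: 26.05
ee_pos: [0.6375, 0.1465, 0.1478]
orientation: [-0.0, -0.696, 0.718, 0.0]
wrist_force: [0.0, 0.0, -1.2]
finger_gap: 0.0239
finger_force: 29.5
```

```bash
python3 - <<'E'
from h import *
r.snapshot("wrist");r.snapshot("wrist");o=r.get_obs();print(o["ee_pos"])
to(.4595,-.1418,.147,np.pi-.035)
E
```

```text
[0.63736564 0.14644392 0.14712438]
shift [0.2935 0.1691 0.0007] turn [ 0.002 -0.001  0.005]
```

Emit:
{"method": "carry_out", "body": {"rows": [[[0.02,0.012,0,0,0,0,1],[0.06,0.035,0,0,0,0,1],[0.1,0.058,0,0,0,0,1],[0.145,0.084,0,0,0,0,1],[0.19,0.11,0,0,0,0,1],[0.235,0.136,0,0,0,0,1],[0.27,0.156,0,0,0,0,1],[0.293,0.169,0,0,0,0,1]]]}}

```text
clock: 27.15
ee_pos: [0.4587, -0.1425, 0.1477]
orientation: [-0.001, -0.696, 0.718, 0.001]
wrist_force: [-0.4, 0.4, -1.0]
finger_gap: 0.0243
finger_force: 29.5
```

Emit:
{"method": "carry_out", "body": {"rows": [[[0,0,0,0,0,0,1],[0,0,0.02,0,0,0,1],[0,0,0.05,0,0,0,1],[0,0,0.08,0,0,0,1],[0,0,0.1,0,0,0,1],[0,0,0.11,0,0,0,1],[0,0,0.115,0,0,0,1],[0,0,0.115,0,0,0,1]]]}}

```text
clock: 28.15
ee_pos: [0.4607, -0.141, 0.0334]
orientation: [0.0, -0.697, 0.717, -0.0]
wrist_force: [-0.3, -0.9, 0.0]
finger_gap: 0.024
finger_force: 29.5
```

Emit:
{"method": "carry_out", "body": {"rows": [[[0,0,0,0,0,0,1],[0,0,0.001,0,0,0,1],[0,0,0.0015,0,0,0,1],[0,0,0.002,0,0,0,1],[0,0,0.002,0,0,0,1],[0,0,0.0025,0,0,0,1],[0,0,0.0025,0,0,0,1],[0,0,0.0025,0,0,0,1]]]}}

```text
clock: 29.15
ee_pos: [0.4604, -0.1412, 0.0316]
orientation: [0.0, -0.697, 0.718, -0.0]
wrist_force: [-2.0, 0.6, 8.5]
finger_gap: 0.0239
finger_force: 30.4
```

Emit:
{"method": "carry_out", "body": {"rows": [[[0,0,0,0,0,0,-1],[0,0,0,0,0,0,-1],[0,0,0,0,0,0,-1],[0,0,0,0,0,0,-1],[0,0,-0.02,0,0,0,-1],[0,0,-0.06,0,0,0,-1],[0,0,-0.11,0,0,0,-1],[0,0,-0.15,0,0,0,-1]]]}}

```text
clock: 30.15
ee_pos: [0.4605, -0.1412, 0.1827]
orientation: [0.0, -0.696, 0.718, -0.001]
wrist_force: [0.8, -0.1, 0.9]
finger_gap: 0.0852
finger_force: 0.0
```

Emit:
{"method": "carry_out", "body": {"rows": [[[-0.03,-0.045,0,0,0,0,-1],[-0.06,-0.09,0,0,0,0,-1],[-0.09,-0.135,0,0,0,0,-1],[-0.12,-0.175,0,0,0,0,-1],[-0.145,-0.21,0,0,0,0,-1],[-0.155,-0.226,0,0,0,0,-1],[-0.155,-0.226,0,0,0,0,-1],[-0.155,-0.226,0,0,0,0,-1]]]}}

```text
clock: 31.15
ee_pos: [0.6901, 0.0067, 0.1804]
orientation: [-0.0, -0.696, 0.718, 0.0]
wrist_force: [-0.8, 0.4, 0.2]
finger_gap: 0.0854
finger_force: 0.0
```

```bash
python3 - <<'E'
from h import *
r.snapshot("top");r.snapshot("top")
o,im,C=look("loudspeaker","ls1"); print(repr(o["ee_pos"]),o["clock"])
h=cv2.cvtColor(im,cv2.COLOR_BGR2HSV); m=cv2.inRange(h,(8,60,80),(25,255,255))
n,l,s,c=cv2.connectedComponentsWithStats(m); k=1+np.argmax(s[1:,4]); print(s[k],c[k],ray(C,c[k],.04)); 
p=ray(C,c[k],.04)[0]; to(*p,.028,np.pi-.035)
E
```

```text
call [280. 204.] 0.9 [[0.6913 0.01  ]]
call [278. 203.] 0.61 [[0.6936 0.0092]]
array([0.69014944, 0.00642366, 0.18104271]) 31.25
[   0  162  176  106 4085] [111.26756426 193.8122399 ] [[ 0.82540422 -0.00710386]]
shift [ 0.0095 -0.1352  0.1533] turn [-0.     0.     0.004]
```

View pics/ls1.png

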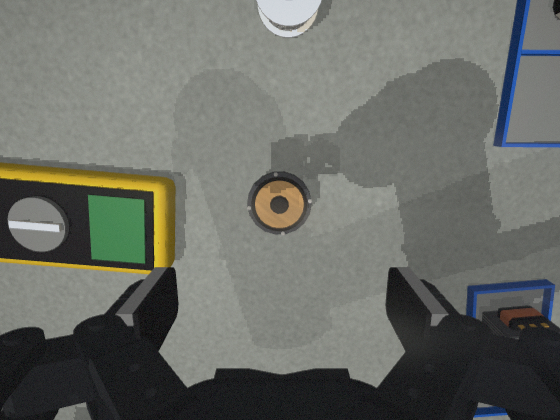

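The loudspeaker's rim is centred at (279,203) and clear of the multimeter, whose edge is at column 175. The reel is at (288,10).

```bash
python3 - <<'E'
from h import *
C=cam("wrist"); p=ray(C,(279,203),.04)[0]; print(p,r.get_obs()["ee_pos"]); to(*p,.028,np.pi-.035)
E
```

```text
[0.69236858 0.0046818 ] [0.69046188 0.00651831 0.18129358]
shift [ 0.0018 -0.0019  0.1533] turn [-0.     0.     0.004]
```

Emit:
{"method": "carry_out", "body": {"rows": [[[0,-0.002,0.03,0,0,0,-1],[0,-0.002,0.06,0,0,0,-1],[0,-0.002,0.09,0,0,0,-1],[0,-0.002,0.115,0,0,0,-1],[0,-0.002,0.135,0,0,0,-1],[0,-0.002,0.148,0,0,0,-1],[0,-0.002,0.155,0,0,0,-1],[0,-0.002,0.155,0,0,0,-1]]]}}

```text
clock: 32.4
ee_pos: [0.693, 0.007, 0.0258]
orientation: [-0.0, -0.696, 0.718, -0.0]
wrist_force: [-1.2, 0.5, 0.0]
finger_gap: 0.0852
finger_force: 0.0
```

Emit:
{"method": "carry_out", "body": {"rows": [[[0,0,0,0,0,0,1],[0,0,0,0,0,0,1],[0,0,0,0,0,0,1],[0,0,0,0,0,0,1],[0,0,0,0,0,0,1],[0,0,0,0,0,0,1],[0,0,0,0,0,0,1],[0,0,0,0,0,0,1]]], "newtons": 40}}

```text
clock: 33.4
ee_pos: [0.6935, 0.0071, 0.027]
orientation: [0.001, -0.697, 0.717, -0.001]
wrist_force: [-0.4, 0.7, 5.6]
finger_gap: 0.0506
finger_force: 41.5
```

Emit:
{"method": "carry_out", "body": {"rows": [[[0,0,-0.005,0,0,0,1],[0,0,-0.015,0,0,0,1],[0,0,-0.03,0,0,0,1],[0,0,-0.05,0,0,0,1],[0,0,-0.075,0,0,0,1],[0,0,-0.1,0,0,0,1],[0,0,-0.12,0,0,0,1],[0,0,-0.12,0,0,0,1]]]}}

```text
clock: 34.4
ee_pos: [0.6941, 0.0071, 0.1488]
orientation: [0.002, -0.696, 0.718, -0.002]
wrist_force: [0.6, 0.3, -1.8]
finger_gap: 0.0499
finger_force: 41.7
```

```bash
python3 - <<'E'
from h import *
r.snapshot("top");o=r.get_obs();print(o["ee_pos"]);cv2.imwrite("pics/ls2.png",r.snapshot("wrist"))
to(.462,-.0688,.147,np.pi-.035)
E
```

```text
[0.69307865 0.00710294 0.14692815]
shift [ 0.0827  0.228  -0.0013] turn [0.001 0.    0.005]
```

View pics/ls2.png

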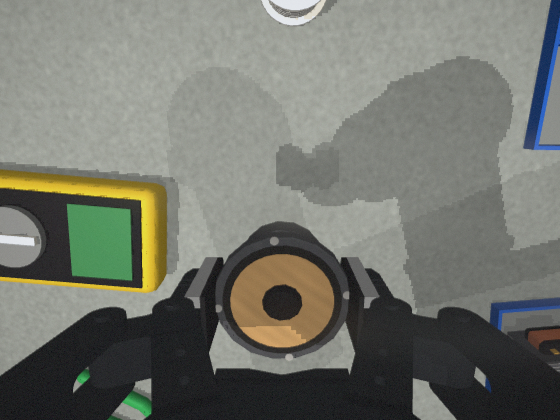

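The loudspeaker is held level by its rim at (282,300). Now to place it.

Emit:
{"method": "carry_out", "body": {"rows": [[[0.01,0.026,0,0,0,0,1],[0.024,0.065,0,0,0,0,1],[0.04,0.11,0,0,0,0,1],[0.057,0.155,0,0,0,0,1],[0.07,0.195,0,0,0,0,1],[0.08,0.22,0,0,0,0,1],[0.083,0.228,0,0,0,0,1],[0.083,0.228,0,0,0,0,1]]]}}

```text
clock: 35.5
ee_pos: [0.4627, -0.0692, 0.1457]
orientation: [-0.0, -0.696, 0.718, -0.0]
wrist_force: [1.1, 0.2, -0.9]
finger_gap: 0.0503
finger_force: 41.9
```

Emit:
{"method": "carry_out", "body": {"rows": [[[0,0,0,0,0,0,1],[0,0,0.02,0,0,0,1],[0,0,0.05,0,0,0,1],[0,0,0.08,0,0,0,1],[0,0,0.1,0,0,0,1],[0,0,0.11,0,0,0,1],[0,0,0.115,0,0,0,1],[0,0,0.115,0,0,0,1]]]}}

```text
clock: 36.5
ee_pos: [0.463, -0.069, 0.031]
orientation: [0.0, -0.697, 0.718, -0.0]
wrist_force: [0.1, -0.1, -1.4]
finger_gap: 0.0501
finger_force: 41.9
```

Emit:
{"method": "carry_out", "body": {"rows": [[[0,0,0,0,0,0,1],[0,0,0.0005,0,0,0,1],[0,0,0.001,0,0,0,1],[0,0,0.0015,0,0,0,1],[0,0,0.002,0,0,0,1],[0,0,0.002,0,0,0,1],[0,0,0.002,0,0,0,1],[0,0,0.002,0,0,0,1]]]}}

```text
clock: 37.5
ee_pos: [0.4627, -0.0691, 0.0299]
orientation: [0.0, -0.697, 0.717, -0.0]
wrist_force: [-1.6, 0.9, 8.4]
finger_gap: 0.0502
finger_force: 42.6
```

Emit:
{"method": "carry_out", "body": {"rows": [[[0,0,0,0,0,0,-1],[0,0,0,0,0,0,-1],[0,0,0,0,0,0,-1],[0,0,0,0,0,0,-1],[0,0,-0.02,0,0,0,-1],[0,0,-0.06,0,0,0,-1],[0,0,-0.11,0,0,0,-1],[0,0,-0.16,0,0,0,-1]]]}}

```text
clock: 38.5
ee_pos: [0.4621, -0.0692, 0.1902]
orientation: [-0.0, -0.696, 0.718, 0.0]
wrist_force: [1.3, 0.2, -0.6]
finger_gap: 0.0853
finger_force: 0.0
```

Emit:
{"method": "carry_out", "body": {"rows": [[[-0.04,-0.016,0,0,0,-0.05,-1],[-0.09,-0.035,0,0,0,-0.1,-1],[-0.145,-0.057,0,0,0,-0.1,-1],[-0.2,-0.078,0,0,0,-0.1,-1],[-0.255,-0.1,0,0,0,-0.1,-1],[-0.305,-0.12,0,0,0,-0.1,-1],[-0.345,-0.135,0,0,0,-0.1,-1],[-0.356,-0.14,0,0,0,-0.1,-1]]]}}

```text
clock: 39.5
ee_pos: [0.6133, 0.2847, 0.1875]
orientation: [0.001, 0.732, -0.681, -0.0]
wrist_force: [-0.8, -0.3, -0.1]
finger_gap: 0.0854
finger_force: 0.0
```

```bash
python3 - <<'E'
from h import *
for i in range(4): r.snapshot("top")
o,im,C=look("big_capacitor","bc1"); print(repr(o["ee_pos"]),o["clock"])
E
```

```text
call [276. 207.] 0.89 [[0.6161 0.2875]]
call [278. 205.] 0.77 [[0.6149 0.2862]]
array([0.61263291, 0.2815355 , 0.18850586]) 39.7
```

View pics/bc1.png

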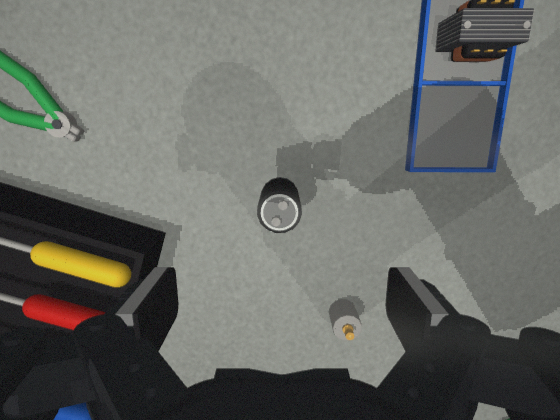

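The big capacitor's top is at (279,212), the motor at (346,325), and the toolbox edge at column 165–180, clear of the fingers.

```bash
python3 - <<'E'
from h import *
C=cam("wrist"); p=ray(C,(279,212),.06)[0]; print(p,r.get_obs()["ee_pos"]); to(p[0],p[1]+.001,.038,np.pi+.068)
E
```

```text
[0.61430259 0.28378189] [0.61283185 0.28121377 0.1892801 ]
shift [-0.0035 -0.0017  0.1513] turn [-0.     0.     0.001]
```

Emit:
{"method": "carry_out", "body": {"rows": [[[-0.003,-0.002,0.03,0,0,0,-1],[-0.003,-0.002,0.06,0,0,0,-1],[-0.003,-0.002,0.09,0,0,0,-1],[-0.003,-0.002,0.115,0,0,0,-1],[-0.003,-0.002,0.135,0,0,0,-1],[-0.003,-0.002,0.146,0,0,0,-1],[-0.003,-0.002,0.151,0,0,0,-1],[-0.003,-0.002,0.151,0,0,0,-1]]]}}

```text
clock: 40.85
ee_pos: [0.6151, 0.2855, 0.0383]
orientation: [-0.0, 0.731, -0.682, 0.0]
wrist_force: [0.6, 0.0, -0.5]
finger_gap: 0.0857
finger_force: 0.0
```

Emit:
{"method": "carry_out", "body": {"rows": [[[0,0,0,0,0,0,1],[0,0,0,0,0,0,1],[0,0,0,0,0,0,1],[0,0,0,0,0,0,1],[0,0,0,0,0,0,1],[0,0,0,0,0,0,1],[0,0,0,0,0,0,1],[0,0,0,0,0,0,1]]], "newtons": 35}}

```text
clock: 41.85
ee_pos: [0.6152, 0.2858, 0.0384]
orientation: [-0.0, 0.731, -0.682, 0.0]
wrist_force: [-1.5, 0.1, 5.7]
finger_gap: 0.0338
finger_force: 35.2
```

Emit:
{"method": "carry_out", "body": {"rows": [[[0,0,-0.005,0,0,0,1],[0,0,-0.015,0,0,0,1],[0,0,-0.03,0,0,0,1],[0,0,-0.05,0,0,0,1],[0,0,-0.075,0,0,0,1],[0,0,-0.1,0,0,0,1],[0,0,-0.12,0,0,0,1],[0,0,-0.12,0,0,0,1]]]}}

```text
clock: 42.85
ee_pos: [0.6159, 0.2862, 0.1608]
orientation: [-0.003, 0.731, -0.682, 0.001]
wrist_force: [0.5, -0.4, -1.2]
finger_gap: 0.0337
finger_force: 34.9
```

```bash
python3 - <<'E'
from h import *
for i in range(4): r.snapshot("top")
o=r.get_obs();print(o["ee_pos"])
to(.4648,.211,.158,np.pi+.068)
E
```

```text
[0.61422982 0.28520849 0.15655826]
shift [ 0.0636  0.1542 -0.001 ] turn [ 0.002 -0.001  0.002]
```

Emit:
{"method": "carry_out", "body": {"rows": [[[0.007,0.018,0,0,0,0,1],[0.018,0.045,0,0,0,0,1],[0.032,0.077,0,0,0,0,1],[0.046,0.11,0,0,0,0,1],[0.057,0.14,0,0,0,0,1],[0.064,0.154,0,0,0,0,1],[0.064,0.154,0,0,0,0,1],[0.064,0.154,0,0,0,0,1]]]}}

```text
clock: 44.05
ee_pos: [0.4668, 0.2117, 0.1579]
orientation: [-0.0, 0.731, -0.682, 0.0]
wrist_force: [-0.6, -0.4, -0.8]
finger_gap: 0.0342
finger_force: 35.0
```

Emit:
{"method": "carry_out", "body": {"rows": [[[0,0,0,0,0,0,1],[0,0,0.02,0,0,0,1],[0,0,0.05,0,0,0,1],[0,0,0.08,0,0,0,1],[0,0,0.1,0,0,0,1],[0,0,0.11,0,0,0,1],[0,0,0.115,0,0,0,1],[0,0,0.115,0,0,0,1]]]}}

```text
clock: 45.05
ee_pos: [0.4661, 0.2112, 0.043]
orientation: [-0.0, 0.731, -0.682, 0.0]
wrist_force: [0.4, 0.1, -0.7]
finger_gap: 0.0341
finger_force: 35.0
```

Emit:
{"method": "carry_out", "body": {"rows": [[[0,0,0,0,0,0,1],[0,0,0.0005,0,0,0,1],[0,0,0.001,0,0,0,1],[0,0,0.0015,0,0,0,1],[0,0,0.002,0,0,0,1],[0,0,0.002,0,0,0,1],[0,0,0.002,0,0,0,1],[0,0,0.002,0,0,0,1]]]}}

```text
clock: 46.05
ee_pos: [0.4658, 0.2111, 0.0413]
orientation: [-0.0, 0.731, -0.682, 0.0]
wrist_force: [-2.7, -0.5, 5.8]
finger_gap: 0.0344
finger_force: 35.5
```

Contact made. Release, rise, move well clear and check.

Emit:
{"method": "carry_out", "body": {"rows": [[[0,0,0,0,0,0,-1],[0,0,0,0,0,0,-1],[0,0,0,0,0,0,-1],[0,0,0,0,0,0,-1],[0,0,-0.02,0,0,0,-1],[0,0,-0.06,0,0,0,-1],[0,0,-0.11,0,0,0,-1],[0,0,-0.16,0,0,0,-1]]]}}

```text
clock: 47.05
ee_pos: [0.4655, 0.2108, 0.2022]
orientation: [0.0, 0.731, -0.682, -0.0]
wrist_force: [0.5, 0.4, -0.2]
finger_gap: 0.0855
finger_force: 0.0
```

Emit:
{"method": "carry_out", "body": {"rows": [[[-0.04,0,-0.02,0,0,0,-1],[-0.08,0,-0.04,0,0,0,-1],[-0.12,0,-0.05,0,0,0,-1],[-0.16,0,-0.05,0,0,0,-1],[-0.19,0,-0.05,0,0,0,-1],[-0.2,0,-0.05,0,0,0,-1],[-0.2,0,-0.05,0,0,0,-1],[-0.2,0,-0.05,0,0,0,-1]]]}}

```text
clock: 48.05
ee_pos: [0.4518, 0.4095, 0.2508]
orientation: [0.0, 0.731, -0.682, 0.0]
wrist_force: [-0.1, -0.8, 0.2]
finger_gap: 0.0854
finger_force: 0.0
```

```bash
python3 - <<'E'
from h import *
for i in range(4): a=r.snapshot("top")
b=r.snapshot("scene")
A=cv2.resize(a[140:270,120:450],(792,312),interpolation=3); B=cv2.resize(b[90:350,180:440],(792//2,280)); B2=cv2.resize(b[130:290,240:400],(792//2,280))
cv2.imwrite("pics/end.png",np.vstack([A,np.hstack([B,B2])]))
C={n:cam(n) for n in("top","scene")}
for t in ("solder_reel","dc_motor"):
    for n in C:
        for d in r.spot_point(n,t+"_center")[:1]: print(t,n,ray(C[n],d["centre"],Z[t]))
print(r.get_obs()["clock"],r.get_obs()["ee_pos"])
E
```

```text
solder_reel top [[ 0.68408509 -0.14790257]]
solder_reel scene [[ 0.68053767 -0.15237321]]
dc_motor top [[0.53873548 0.39085123]]
dc_motor scene [[0.53657563 0.40113891]]
48.5 [0.45181538 0.41032305 0.25091802]
```

View pics/end.png

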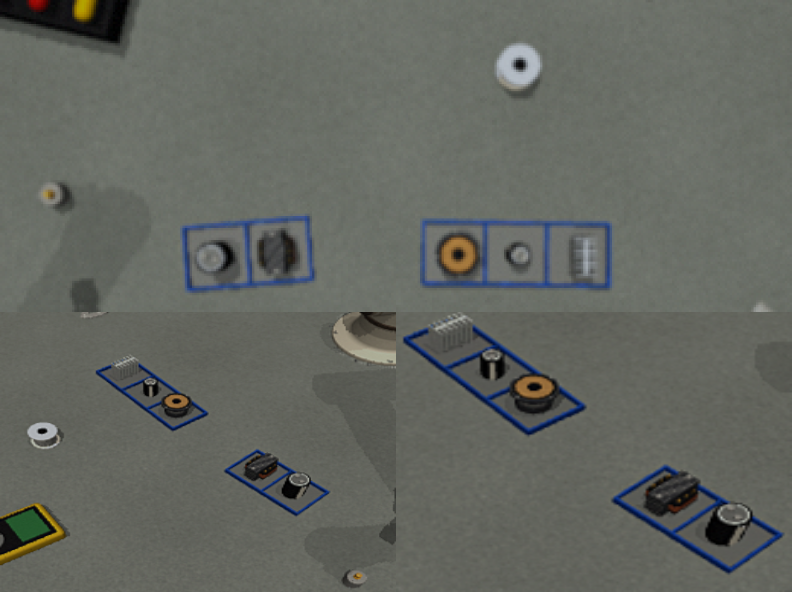

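All five parts stand upright, one per compartment: the loudspeaker, small capacitor and heat sink at (457,255), (518,256) and (585,257), and the big capacitor and transformer at (212,257) and (278,252). The reel and motor have not moved.

```bash
python3 -c "
from bench import r
print(r.sign_off())"
```

```text
the job is handed in; nothing more can be done
None
```

Both kits are made up and handed in: the final pictures show all five parts upright in their own compartments, with the reel and motor where they stood; sign-off returned no verdict.

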